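# Tare the indicator and test the square sensor plate

### The job

Nothing is to be gripped or picked up: use closed fingertips. First press the larger white button (tare) on the grey indicator box fully in and let it out again; then press gently on the square aluminium plate on the plywood board so that it sinks visibly but does not reach its stop, keep it down for a good second, let it spring back and withdraw your hand at least 10 cm clear of the plate. Do not touch the other two plates or their blocks or the smaller button, and leave the loose things on the bench where they are.

Things in the scene. Friction and masses are not known exactly. Their poses are not given: they have to be found in the camera images.
- square_module: THE MODULE TO TEST: square grey block 84 x 84 x 26 mm fixed on the plywood board, carrying a bare aluminium plate on a spring stem above it; origin at the centre of its underside, z up. Its plate is square, 56 x 56 mm, 6 mm thick, its sides parallel to the module's x and y; plate top 44 mm above the module's underside (56 mm above the bench). The three modules differ only in the shape of their plates and swap places from run to run
- square_top (a point): centre of the upper face of the square plate (moves down with it)
- square_plate (a joint): how far the square plate is pressed down (m): 0 at rest, 0.010 on its hard stop. It begins to sink at about 1.5 N and then takes 1 N per mm, so some 5 mm at 6.5 N and the stop at about 11.5 N; springs back when let go
- round_module: square grey block 84 x 84 x 26 mm fixed on the plywood board, carrying a bare aluminium plate on a spring stem above it; origin at the centre of its underside, z up; its plate is a disc 62 mm across, top at the same height. Leave alone
- round_top (a point): centre of the upper face of the round plate
- oblong_module: square grey block 84 x 84 x 26 mm fixed on the plywood board, carrying a bare aluminium plate on a spring stem above it; origin at the centre of its underside, z up; its plate is a long narrow oblong, 34 mm along the module's x and 80 mm along y, top at the same height. Leave alone
- oblong_top (a point): centre of the upper face of the oblong plate
- indicator: grey desk-top indicator box, 130 x 140 x 40 mm, fixed, with a black display block (45 x 110 mm, 14 mm higher than the box) along its far half and two white push buttons side by side on the near half, 68 mm apart; origin at the centre of its underside, z up, x towards the display; the buttons lie 30 mm to the -x side of the origin and 34 mm to either side in y. Which side the larger one is on varies
- tare_base: housing of the TARE button, the LARGER of the two white buttons (32 mm across); origin at the centre of its underside, on the box's top, 40 mm above the bench
- tare_top (a point): centre of the upper face of the tare button
- tare (a joint): how far the tare button is pressed (m): 0 out, 0.006 fully in, which takes about 5 N; springs back
- power_base: housing of the power button, the SMALLER white button (18 mm across) of the indicator; origin at the centre of its underside, on the box's top. Leave alone
- cap_a: black upright cylinder (capacitor), 26 mm across, 42 mm high, standing loose on the board between two modules, its top a little below the plates; origin at the centre of its underside. Bystander
- cap_b: a second such capacitor, between the other two neighbouring modules. Bystander
- tape: loose cardboard-coloured roll of tape lying flat, 84 mm across, 19 mm high; origin at the centre of its underside. Bystander
- screwdriver: loose screwdriver lying on the bench on the robot's side of the board; body origin on it. Bystander
- flux: small loose jar, 44 mm across, 55 mm high, beyond the board; origin at the centre of its underside. Bystander
- meter: loose orange hand-held meter lying flat, 150 x 75 x 42 mm over its dial, beyond the indicator; origin at the centre of its underside. Bystander
- spanner: loose spanner lying on the bench beyond the board; body origin on it. Bystander

How it is judged:
By the outcome, as a careful person would: the job done as asked, in the order asked, and still so for the second after the job is handed in, with the robot touching nothing.
It also fails if it takes over 40 s, if anything falls off the work surface, if the arm or the gripper's body presses on something with over 40 N, if the wrist force passes 120 N, or if a joint passes its speed limit or range.

### The arm

A 7-joint arm with a two-finger parallel gripper is mounted at the origin on the work surface. World frame = base frame: x ahead of the robot, y to its left, z up, the work surface at z = 0. Lengths are in m, angles in rad, forces in N, time in s.
With the tool pointing down it reaches from about 0.425 to 0.875 m from the base axis. Payload 9.9 kg.
Tool frame: the origin (TCP) lies midway between the tips of the shut fingers; the grasp point (between the pads) lies behind it (robot.grip_point_offset is the z of the grasp point in the tool frame, in m); z points along the fingers, y is the line along which they close (so a half turn about z gives the same grasp; the last joint's range is limited). The gripper opens to 85 mm and grips with 20 to 120 N. Pads are 22 mm wide; open, the fingers measure 114 mm over their backs; the gripper's body (76 mm by 85 mm) begins 54 mm behind the grasp point. The pads swing forward as they close: fully open they stand 13 mm farther back than shut.
Start: joints at [-1.261, 0.576, 0.025, 1.437, -0.015, 1.129, -0.057], TCP at [0.259, 0.623, 0.231] pointing down, gripper open.
Joint ranges: [-2.76, 2.76], [-0.34, 2.15], [-1.52, 1.57], [0.19, 2.46], [-1.09, 4.23], [0.17, 1.99], [-2.82, 2.82]. Speed limits (rad/s): [2.22, 2.22, 3.01, 3.01, 3.14, 3.14, 3.14].

### API

Orientations are given as a 3x3 rotation matrix whose columns are the frame's x, y, z axes.
In Python, from plant import read_state, viewer, robot gives the robot as it stands.
- The arm moves only by the tool play_rows, never from a script. Its argument "increments" is a list of rows, each a list of 7 numbers: the closure in counts, from 0 (fully open) to 255 (shut), then the shift along the tool's x, y, z in m, then the turn, a rotation vector about the tool's x, y, z in rad. A call has 1 to 20 rows; each row shifts and turns the commanded pose from where the row before left it, along the tool's axes as they then stand; what a row does not reach is not made up. A row lasts 1/12 s, in which the tool goes at most 41.7 mm and 7.16 degrees, less where a joint would pass 70% of its speed; a pose out of reach is approached as far as the arm can. A call is refused whole if a number of a shift passes 0.0417 or a number of a turn 0.125, either way. A call with a gripper value outside its range is refused whole. The fingers move at their own pace and stop on an object; the grip force is fixed at half the most. Time passes only in rows, so rows that do not move let the fingers close. It gives the time, the measured TCP pose, the force, the opening and the grip force at its end, in the units of the state.
- read_state(): the state, without advancing time (a new reading comes with each control period).
- viewer.camera(name): name is "side" or "top" or "wrist"; returns (picture, depth): 384x512x3 uint8, red, green, blue; 384x512 float32, m along the optical axis (not along the pixel's ray), 0 where there is no reading.
- viewer.calibration(name): a dict with "intrinsics" (3x3 intrinsics, pixels), "eye" and "rotation" of the camera in the world; the wrist camera has in their place "hand_eye" (4x4, takes a point from camera to tool coordinates, whose origin is the TCP and whose axes are the flange's). Camera axes: x right, y down, z forward; pixel columns grow to the right and rows downward; lengths in m; the calibration is good to about 2 mm. A picture is of the moment at which its call begins: read the wrist's pose just before it. calibration takes no time and is no camera call.
- robot.sign_off(): hands the job in; it is judged then, once.
The state is a dict: "t": time; "joints": joint angles; "dq": joint speeds; "joint_torque": joint torques, N m; "eef_pos": TCP position; "orientation": TCP orientation; "contact_force": force on the tool from outside, world axes, zero at the start; "moment": the same for the moment, N m; "width": opening from 0.0 (shut) to 1.0 (fully open); "grip_force": force on a finger pad.
Only numpy, scipy, OpenCV 4.12 (cv2) and the standard library are available. Lean on these libraries where they do the work, as an engineer would, in place of code of your own. Each camera call takes 0.05 s, during which the arm holds its last target. There are 200 camera calls.

## Working session

There is one attempt and no reset: what is moved stays moved. The work goes in short steps, Python scripts to look and compute and a tool call to move; the robot and the scene stay as the last step left them, time stands still between calls to the robot, and variables do not carry over. Pictures are saved under pics/ and viewed, at most 10 in all, crops included, and the job is handed in when it is done.

Besides the shell and the picture viewer there is one more tool, called after "Emit:" as a command line: name --pt "numbers of a row" for each row, then --argument value for the rest. play_rows: Moves the arm, as the interface text tells. Its arguments: {"type":"object","properties":{"increments":{"type":"array","items":{"type":"array","items":{"type":"number"}}}},"required":["increments"]}

```bash
mkdir -p pics
cat > h.py <<'E'
import numpy as np, cv2
from plant import read_state, viewer, robot
def ray(cal,u,v,z):
    K=np.array(cal["intrinsics"]);R=np.array(cal["rotation"]);e=np.array(cal["eye"])
    d=R@np.linalg.inv(K)@np.array([u,v,1.0]); return e+d*(z-e[2])/d[2]
def cloud(cal,dep):
    K=np.array(cal["intrinsics"]);R=np.array(cal["rotation"]);e=np.array(cal["eye"])
    v,u=np.mgrid[:dep.shape[0],:dep.shape[1]]
    p=np.stack([(u-K[0,2])/K[0,0]*dep,(v-K[1,2])/K[1,1]*dep,dep],-1)
    return p@R.T+e
E
python3 - <<'E'
from h import *
s=read_state();print(s["t"],s["eef_pos"],s["orientation"],s["contact_force"])
for n in("top","side"):
    p,d=viewer.camera(n);np.savez(f"pics/{n}.npz",p=p,d=d)
    cv2.imwrite(f"pics/{n}.png",cv2.resize(p[:,:,::-1],(800,600)))
    c=viewer.calibration(n);print(n,c["eye"],c["rotation"],c["intrinsics"])
E
```

```text
0.0 [0.25882237 0.62291976 0.23044242] [[-9.23469491e-01  3.83671478e-01 -5.44869462e-04]
 [ 3.83671854e-01  9.23468198e-01 -1.54797613e-03]
 [-9.07446685e-05 -1.63855980e-03 -9.99998653e-01]] [-1.00461858  0.22782132  0.53878046]
top [ 0.4251264  -0.05331513  0.92722558] [[ 0.02035383 -0.98805105  0.15277709]
 [-0.99969358 -0.01795956  0.01703551]
 [-0.01408814 -0.15307701 -0.98811384]] [[368.04771861   0.         250.27699744]
 [  0.         368.04771861 195.11854125]
 [  0.           0.           1.        ]]
side [ 0.3731958  -0.57516289  0.54438509] [[ 0.93928932 -0.21373148  0.26842955]
 [-0.34308287 -0.59743252  0.7248231 ]
 [ 0.00545103 -0.77291218 -0.6344896 ]] [[380.68517459   0.         253.5790861 ]
 [  0.         380.68517459 197.20194097]
 [  0.           0.           1.        ]]
```

View pics/top.png

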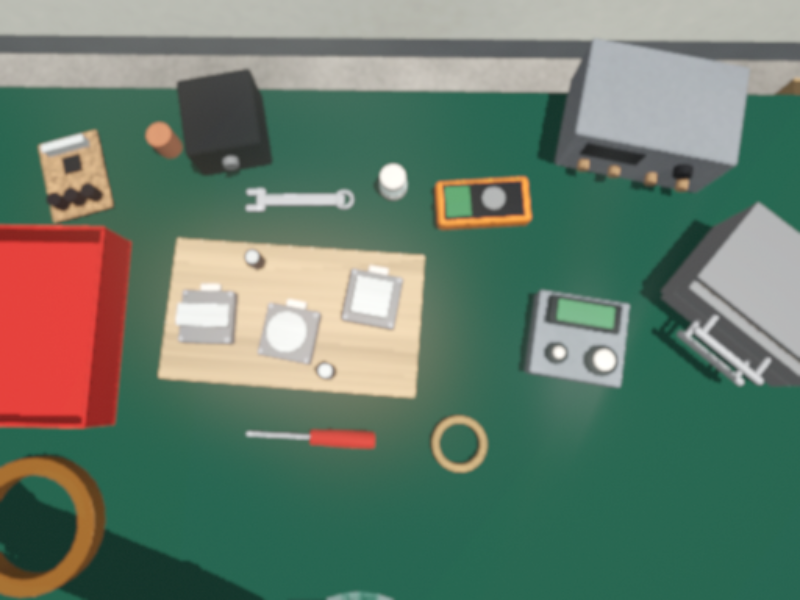

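View pics/side.png

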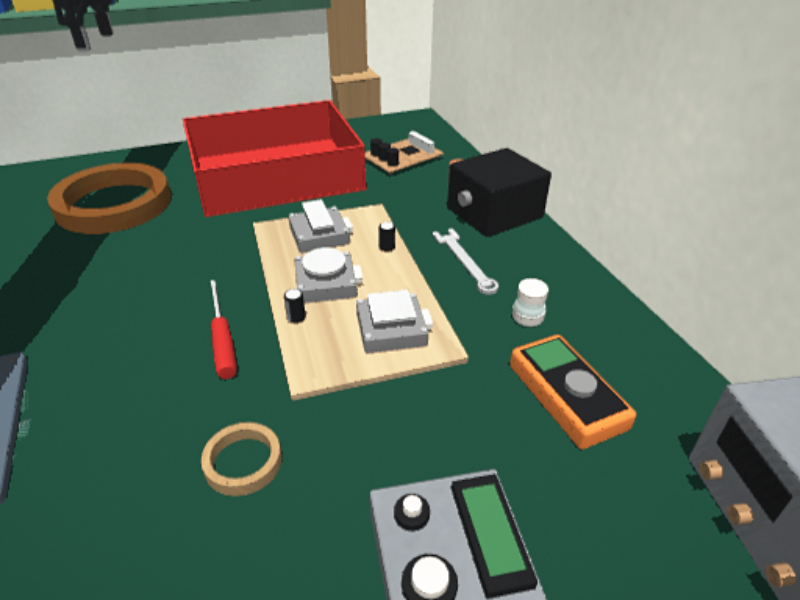

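The top view shows the square plate at about (373,297), the tare button at (603,360) and the power button at (558,352), all in 800x600 pixels. The side view agrees. Next I measure them.

Run:
```python
from h import *
for n,seeds in(("top",{"sq":(239,190),"tare":(386,230),"pow":(357,225)}),("side",{"sq":(250,197),"tare":(275,369),"pow":(264,323)})):
    f=np.load(f"pics/{n}.npz");c=viewer.calibration(n);P=cloud(c,f["d"]);g=cv2.cvtColor(f["p"],cv2.COLOR_RGB2HSV)
    for k,(u,v) in seeds.items():
        print(n,k,"hsv",g[v,u],"depth pt",P[v,u].round(4))
        m=((g[:,:,2]>200)&(g[:,:,1]<40)).astype(np.uint8)
        z0=P[v,u,2]; m&=(abs(P[:,:,2]-z0)<.006).astype(np.uint8)
        _,l,st,ce=cv2.connectedComponentsWithStats(m,connectivity=4)
        i=l[v,u]
        if i:
            q=P[l==i];zm=np.median(q[:,2]); cc=np.median(q,0)
            print("  area",st[i],"mean3d",q.mean(0).round(4),"zmed",zm.round(4),"ext",np.ptp(q,axis=0).round(3),"ray",ray(c,*ce[i],.056 if k=="sq" else zm).round(4), cv2.minAreaRect((q[:,:2]*1000).astype(np.float32)))
```

```text
top sq hsv [ 45   2 252] depth pt [ 0.5723 -0.0108  0.0528]
  area [225 177  27  27 534] mean3d [ 0.5724 -0.008   0.0546] zmed 0.0546 ext [0.063 0.062 0.01 ] ray [ 0.5721 -0.0081  0.056 ] ((572.843017578125, -7.865642547607422), (55.77728271484375, 56.15787887573242), 80.29613494873047)
top tare hsv [ 30   2 255] depth pt [ 0.4823 -0.3565  0.0623]
  area [380 224  14  13 143] mean3d [ 0.4823 -0.3581  0.0611] zmed 0.0611 ext [0.028 0.03  0.009] ray [ 0.4823 -0.3581  0.0611] ((482.5570373535156, -358.5892639160156), (28.136383056640625, 29.756855010986328), 1.7878636121749878)
top pow hsv [ 30   4 255] depth pt [ 0.4928 -0.2899  0.0607]
  area [354 222   8   7  42] mean3d [ 0.4926 -0.2908  0.0607] zmed 0.0609 ext [0.014 0.016 0.007] ray [ 0.4926 -0.2907  0.0609] ((492.9709167480469, -291.0874328613281), (14.573932647705078, 15.393797874450684), 45.22303771972656)
side sq hsv [ 45   2 251] depth pt [ 0.5737 -0.0127  0.0547]
  area [235 186  32  20 474] mean3d [ 0.5752 -0.009   0.0558] zmed 0.0558 ext [0.061 0.063 0.005] ray [ 0.575  -0.0095  0.056 ] ((575.3911743164062, -7.775482177734375), (57.38835906982422, 55.04051208496094), 80.75511169433594)
side tare hsv [ 20   3 254] depth pt [ 0.4838 -0.3607  0.0607]
  area [264 357  23  24 435] mean3d [ 0.4841 -0.3598  0.0611] zmed 0.0612 ext [0.03  0.03  0.006] ray [ 0.4841 -0.3599  0.0612] ((484.4773864746094, -359.27850341796875), (30.22191619873047, 28.68354034423828), 68.78429412841797)
side pow hsv [ 15   2 254] depth pt [ 0.4945 -0.294   0.0615]
  area [258 317  12  12 103] mean3d [ 0.4943 -0.2925  0.0611] zmed 0.0612 ext [0.016 0.017 0.006] ray [ 0.4943 -0.2926  0.0612] ((494.5197448730469, -291.8964538574219), (15.660472869873047, 16.000774383544922), 16.60988998413086)
```

Both views agree: tare top is at (0.483,-0.359,0.061) and square plate top at (0.574,-0.0085,0.056). The button spacing comes out at 68 mm, as given. I move to above tare with the fingers shut.

Emit:
play_rows --pt "255 -0.0217 -0.0182 0 0 0 0" --pt "255 -0.0217 -0.0182 0 0 0 0" --pt "255 -0.0217 -0.0182 0 0 0 0" --pt "255 -0.0217 -0.0182 0 0 0 0" --pt "255 -0.0217 -0.0182 0 0 0 0" --pt "255 -0.0217 -0.0182 0 0 0 0" --pt "255 -0.0217 -0.0182 0 0 0 0" --pt "255 -0.0217 -0.0182 0 0 0 0" --pt "255 -0.0217 -0.0182 0 0 0 0" --pt "255 -0.0217 -0.0182 0 0 0 0" --pt "255 -0.0217 -0.0182 0 0 0 0" --pt "255 -0.0217 -0.0182 0 0 0 0" --pt "255 -0.0217 -0.0182 0 0 0 0" --pt "255 -0.0217 -0.0182 0 0 0 0" --pt "255 -0.0217 -0.0182 0 0 0 0" --pt "255 -0.0217 -0.0182 0 0 0 0" --pt "255 -0.0217 -0.0182 0 0 0 0" --pt "255 -0.0217 -0.0182 0 0 0 0" --pt "255 -0.0217 -0.0182 0 0 0 0" --pt "255 -0.0217 -0.0182 0 0 0 0"

```text
t: 1.77
eef_pos: [0.5203, 0.1193, 0.2311]
orientation: [[-0.923, 0.384, -0.001], [0.384, 0.923, -0.0], [0.0, -0.0, -1.0]]
contact_force: [0.3, 0.4, -0.1]
width: -0.004
grip_force: 0.0
```

Emit:
play_rows --pt "255 -0.0075 -0.0228 0 0 0 0" --pt "255 -0.0075 -0.0228 0 0 0 0" --pt "255 -0.0075 -0.0228 0 0 0 0" --pt "255 -0.0075 -0.0228 0 0 0 0" --pt "255 -0.0075 -0.0228 0 0 0 0" --pt "255 -0.0075 -0.0228 0 0 0 0" --pt "255 -0.0075 -0.0228 0 0 0 0" --pt "255 -0.0075 -0.0228 0 0 0 0" --pt "255 -0.0075 -0.0228 0 0 0 0" --pt "255 -0.0075 -0.0228 0 0 0 0" --pt "255 -0.0075 -0.0228 0 0 0 0" --pt "255 -0.0075 -0.0228 0 0 0 0" --pt "255 -0.0075 -0.0228 0 0 0 0" --pt "255 -0.0075 -0.0228 0 0 0 0" --pt "255 -0.0075 -0.0228 0 0 0 0" --pt "255 -0.0075 -0.0228 0 0 0 0" --pt "255 -0.0075 -0.0228 0 0 0 0" --pt "255 -0.0075 -0.0228 0 0 0 0" --pt "255 -0.0075 -0.0228 0 0 0 0" --pt "255 -0.0075 -0.0228 0 0 0 0"

```text
t: 3.43
eef_pos: [0.4833, -0.359, 0.231]
orientation: [[-0.923, 0.384, -0.001], [0.384, 0.923, 0.0], [0.001, 0.0, -1.0]]
contact_force: [-0.0, 0.3, 1.1]
width: 0.0
grip_force: 0.0
```

Emit:
play_rows --pt "255 0 0 0 0 0 0" --pt "255 0 0 0 0 0 0" --pt "255 0 0 0 0 0 0"

```text
t: 3.68
eef_pos: [0.4836, -0.3572, 0.2309]
orientation: [[-0.924, 0.384, -0.001], [0.384, 0.924, 0.001], [0.001, 0.001, -1.0]]
contact_force: [-0.6, -0.4, 0.9]
width: 0.001
grip_force: 0.0
```

Emit:
play_rows --pt "255 0 0 0.03 0 0 0" --pt "255 0 0 0.03 0 0 0" --pt "255 0 0 0.03 0 0 0" --pt "255 0 0 0.03 0 0 0" --pt "255 0 0 0.02 0 0 0" --pt "255 0 0 0.01 0 0 0" --pt "255 0 0 0.005 0 0 0" --pt "255 0 0 0 0 0 0" --pt "255 0 0 0 0 0 0"

```text
t: 4.43
eef_pos: [0.4844, -0.358, 0.0773]
orientation: [[-0.924, 0.383, 0.001], [0.383, 0.924, -0.001], [-0.001, -0.0, -1.0]]
contact_force: [0.9, -1.1, 0.4]
width: 0.001
grip_force: 0.0
```

Run:
```python
from h import *
print(read_state()["eef_pos"])
a,_=viewer.camera("side");b,_=viewer.camera("wrist")
cv2.imwrite("pics/s2.png",np.hstack([cv2.resize(a[230:384,180:360,::-1],(400,342)),cv2.resize(b[:,:,::-1],(400,342))]))
```

```text
[ 0.4843571  -0.35800256  0.07732804]
```

View pics/s2.png

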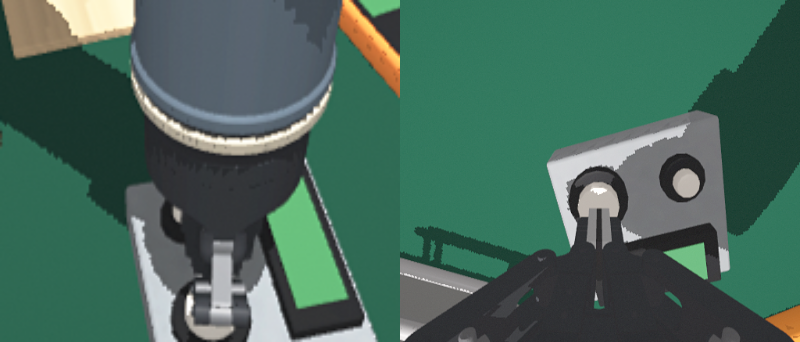

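The fingertips are over the tare button, at about (598,210) in the wrist half of the picture, and the smaller button is well clear. Now I press in steps.

Emit:
play_rows --pt "255 0 0 0.005 0 0 0" --pt "255 0 0 0.005 0 0 0" --pt "255 0 0 0.003 0 0 0" --pt "255 0 0 0.003 0 0 0" --pt "255 0 0 0.002 0 0 0" --pt "255 0 0 0.001 0 0 0" --pt "255 0 0 0 0 0 0" --pt "255 0 0 0 0 0 0"

```text
t: 5.2
eef_pos: [0.4836, -0.3579, 0.0574]
orientation: [[-0.923, 0.384, -0.0], [0.384, 0.923, 0.0], [0.0, 0.0, -1.0]]
contact_force: [-0.3, 1.3, 4.3]
width: -0.002
grip_force: 2.0
```

Emit:
play_rows --pt "255 0 0 0.001 0 0 0" --pt "255 0 0 0.001 0 0 0" --pt "255 0 0 0.001 0 0 0" --pt "255 0 0 0 0 0 0" --pt "255 0 0 0 0 0 0"

```text
t: 5.62
eef_pos: [0.4837, -0.358, 0.0559]
orientation: [[-0.923, 0.384, 0.001], [0.384, 0.923, -0.0], [-0.001, 0.0, -1.0]]
contact_force: [-4.9, 5.4, 20.3]
width: -0.003
grip_force: 10.7
```

Tare is on its stop: the force has jumped to 20 N. I release, rise, and go to the square plate.

Emit:
play_rows --pt "255 0 0 -0.005 0 0 0" --pt "255 0 0 -0.01 0 0 0" --pt "255 0 0 -0.02 0 0 0" --pt "255 0 0 -0.03 0 0 0" --pt "255 0 0 -0.03 0 0 0" --pt "255 0 0 -0.03 0 0 0" --pt "255 0 0 -0.01 0 0 0" --pt "255 0 0 0 0 0 0"

```text
t: 6.28
eef_pos: [0.4849, -0.3591, 0.1926]
orientation: [[-0.923, 0.384, 0.005], [0.384, 0.923, -0.003], [-0.006, -0.001, -1.0]]
contact_force: [0.3, -0.0, 0.1]
width: -0.0
grip_force: 0.0
```

Emit:
play_rows --pt "255 0.0042 0.0298 0 0 0 0" --pt "255 0.0042 0.0298 0 0 0 0" --pt "255 0.0042 0.0298 0 0 0 0" --pt "255 0.0042 0.0298 0 0 0 0" --pt "255 0.0042 0.0298 0 0 0 0" --pt "255 0.0042 0.0298 0 0 0 0" --pt "255 0.0042 0.0298 0 0 0 0" --pt "255 0.0042 0.0298 0 0 0 0" --pt "255 0.0042 0.0298 0 0 0 0" --pt "255 0.0042 0.0298 0 0 0 0" --pt "255 0.0042 0.0298 0 0 0 0" --pt "255 0.0042 0.0298 0 0 0 0" --pt "255 0 0 0 0 0 0" --pt "255 0 0 0 0 0 0" --pt "255 0 0 0 0 0 0"

```text
t: 7.53
eef_pos: [0.5737, -0.0088, 0.1883]
orientation: [[-0.924, 0.384, -0.002], [0.384, 0.924, -0.001], [0.001, -0.001, -1.0]]
contact_force: [-0.2, -0.1, -0.5]
width: 0.002
grip_force: 0.0
```

Next I go down to about z = 0.068 and check.

Emit:
play_rows --pt "255 0 0 0.02 0 0 0" --pt "255 0 0 0.03 0 0 0" --pt "255 0 0 0.03 0 0 0" --pt "255 0 0 0.02 0 0 0" --pt "255 0 0 0.01 0 0 0" --pt "255 0 0 0.005 0 0 0" --pt "255 0 0 0.003 0 0 0" --pt "255 0 0 0 0 0 0" --pt "255 0 0 0 0 0 0" --pt "255 0 0 0 0 0 0"

```text
t: 8.37
eef_pos: [0.575, -0.0085, 0.0724]
orientation: [[-0.923, 0.384, 0.002], [0.384, 0.923, 0.0], [-0.002, 0.001, -1.0]]
contact_force: [-0.0, -0.4, -0.5]
width: 0.0
grip_force: 0.0
```

Run:
```python
from h import *
s=read_state();print(s["eef_pos"],s["contact_force"])
a,_=viewer.camera("side");b,_=viewer.camera("wrist")
cv2.imwrite("pics/s3.png",np.hstack([cv2.resize(a[110:264,160:340,::-1],(400,342)),cv2.resize(b[:,:,::-1],(400,342))]))
```

```text
[ 0.57502716 -0.00852278  0.07241093] [-0.0404548  -0.3971489  -0.46312094]
```

View pics/s3.png

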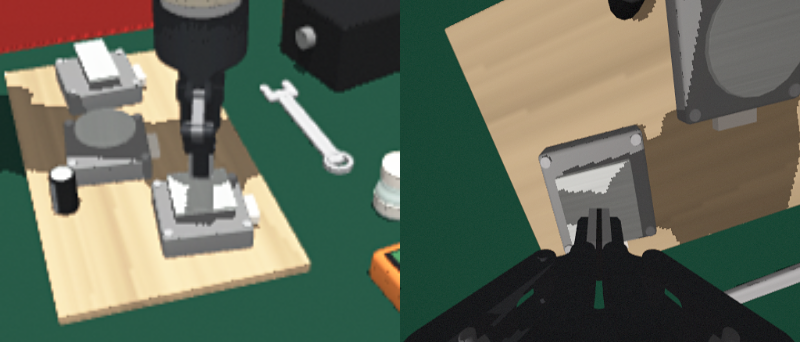

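The fingertips are above the middle of the square plate, at about (203,205) in the side half of the picture. I press slowly.

Emit:
play_rows --pt "255 0 0 0.004 0 0 0" --pt "255 0 0 0.004 0 0 0" --pt "255 0 0 0.003 0 0 0" --pt "255 0 0 0.001 0 0 0" --pt "255 0 0 0.001 0 0 0" --pt "255 0 0 0.001 0 0 0" --pt "255 0 0 0.001 0 0 0" --pt "255 0 0 0 0 0 0" --pt "255 0 0 0 0 0 0"

```text
t: 9.22
eef_pos: [0.5744, -0.0085, 0.0563]
orientation: [[-0.923, 0.384, 0.0], [0.384, 0.923, -0.0], [-0.0, -0.0, -1.0]]
contact_force: [-0.3, 0.3, 0.3]
width: 0.002
grip_force: 0.0
```

Emit:
play_rows --pt "255 0 0 0.001 0 0 0" --pt "255 0 0 0.001 0 0 0" --pt "255 0 0 0.001 0 0 0" --pt "255 0 0 0 0 0 0" --pt "255 0 0 0 0 0 0"

```text
t: 9.63
eef_pos: [0.5744, -0.0085, 0.0534]
orientation: [[-0.923, 0.384, 0.0], [0.384, 0.923, -0.0], [-0.0, 0.0, -1.0]]
contact_force: [-0.5, -0.7, 4.8]
width: 0.002
grip_force: 2.1
```

About 3 mm down at 4.8 N. I add 2 mm and hold for 1.5 s.

Emit:
play_rows --pt "255 0 0 0.001 0 0 0" --pt "255 0 0 0.001 0 0 0" --pt "255 0 0 0 0 0 0" --pt "255 0 0 0 0 0 0" --pt "255 0 0 0 0 0 0"

```text
t: 10.05
eef_pos: [0.5744, -0.0084, 0.0514]
orientation: [[-0.923, 0.384, 0.0], [0.384, 0.923, 0.0], [-0.0, 0.0, -1.0]]
contact_force: [-1.6, -0.6, 5.0]
width: 0.009
grip_force: 3.1
```

Emit:
play_rows --pt "255 0 0 0 0 0 0" --pt "255 0 0 0 0 0 0" --pt "255 0 0 0 0 0 0" --pt "255 0 0 0 0 0 0" --pt "255 0 0 0 0 0 0" --pt "255 0 0 0 0 0 0" --pt "255 0 0 0 0 0 0" --pt "255 0 0 0 0 0 0" --pt "255 0 0 0 0 0 0" --pt "255 0 0 0 0 0 0" --pt "255 0 0 0 0 0 0" --pt "255 0 0 0 0 0 0" --pt "255 0 0 0 0 0 0" --pt "255 0 0 0 0 0 0" --pt "255 0 0 0 0 0 0" --pt "255 0 0 0 0 0 0" --pt "255 0 0 0 0 0 0" --pt "255 0 0 0 0 0 0"

```text
t: 11.55
eef_pos: [0.5745, -0.0084, 0.0515]
orientation: [[-0.923, 0.384, 0.0], [0.384, 0.923, 0.0], [-0.0, 0.0, -1.0]]
contact_force: [-1.6, 0.5, 6.3]
width: -0.001
grip_force: 3.1
```

Held at about 5 mm and 6 N, short of the stop. Now I withdraw straight up.

Emit:
play_rows --pt "255 0 0 -0.003 0 0 0" --pt "255 0 0 -0.005 0 0 0" --pt "255 0 0 -0.015 0 0 0" --pt "255 0 0 -0.03 0 0 0" --pt "255 0 0 -0.03 0 0 0" --pt "255 0 0 -0.03 0 0 0" --pt "255 0 0 -0.03 0 0 0" --pt "255 0 0 -0.03 0 0 0" --pt "255 0 0 -0.015 0 0 0" --pt "255 0 0 0 0 0 0" --pt "255 0 0 0 0 0 0" --pt "255 0 0 0 0 0 0" --pt "255 0 0 0 0 0 0" --pt "255 0 0 0 0 0 0" --pt "255 0 0 0 0 0 0"

```text
t: 12.8
eef_pos: [0.5739, -0.0084, 0.2384]
orientation: [[-0.923, 0.384, -0.002], [0.384, 0.923, -0.0], [0.001, -0.001, -1.0]]
contact_force: [-0.1, 0.2, 1.1]
width: 0.002
grip_force: 0.0
```

Run:
```python
from h import *
s=read_state();print(s["t"],s["eef_pos"],s["contact_force"])
a,d=viewer.camera("side");f=np.load("pics/side.npz")
P=cloud(viewer.calibration("side"),d);print("plate z",P[197:202,247:254,2].mean(),"tare z",P[366:372,272:278,2].mean())
cv2.imwrite("pics/s4.png",cv2.resize(a[:,:,::-1],(640,480)))
```

```text
12.8 [ 0.57394371 -0.00837831  0.23839255] [-0.11591449  0.2324147   1.05257075]
plate z 0.055838357331924666 tare z 0.06155667778345881
```

View pics/s4.png

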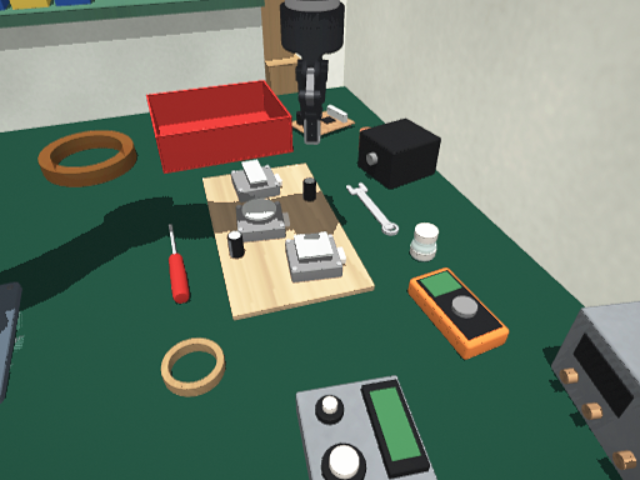

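The plate (313,245) and the tare button (343,460) have both sprung back. Everything else is where it was, and the hand is 18 cm above the plate.

```bash
python3 -c "
from plant import robot
print(robot.sign_off())"
```

```text
the job is handed in; nothing more can be done
None
```

The job is done and handed in: the tare button was pressed fully in and let out, then the square plate was held about 5 mm down (6 N) for over 1.5 s, sprang back, and the hand was withdrawn 18 cm above it.

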